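# Tap the rack-clamp wedge of a tube mixer home

### The arm

A 6-joint arm with a two-finger parallel gripper is mounted at the origin on the work surface. World frame = base frame: x ahead of the robot, y to its left, z up, the work surface at z = 0. Lengths are in mm, angles in degrees, forces in N, time in s.
With the tool pointing down it reaches from about 300 to 850 mm from the base axis. Payload 4.2 kg.
Tool frame: the origin (TCP) lies midway between the tips of the shut fingers; the grasp point (between the pads) lies 19 mm behind it (env.grasp_offset is the distance from the TCP to the grasp point, in mm); z points along the fingers, y is the line along which they close (so a half turn about z gives the same grasp; the last joint's range is limited). The gripper opens to 91 mm and grips with 3 to 60 N. Pads are 32 mm wide; open, the fingers measure 118 mm over their backs; the gripper's body (76 mm by 178 mm) begins 60 mm behind the grasp point.
Start: joints at [68.411, 18.312, 89.639, -0, 72.044, -1.146], TCP at [200.838, 538.802, 213.976] pointing down, gripper open.
Joint ranges: [-177.97, 177.97], [-48.28, 115.42], [12.27, 149.76], [-77.06, 257.06], [2.81, 150.46], [-146.56, 146.56]. Speed limits (degrees/s): [147.25, 147.25, 180, 180, 180, 180].

### API

Orientations are given as [roll, pitch, yaw] about the fixed x, y, z axes, in that order (R = Rz(yaw) Ry(pitch) Rx(roll)).
In Python, from workcell import env, optics gives the robot as it stands. The module is installed in compiled form; this text tells all that it offers.
- The arm moves only by the tool send_rows, never from a script. Its argument "targets" is a list that holds one entry, the list of rows, each a list of 7 numbers: the turn, a rotation vector about the world's x, y, z scaled (see below), then the shift along the world's x, y, z scaled (see below), then the closure, from -1 (fully open) to 1 (shut). In form: [[[rx, ry, rz, x, y, z, gripper], ...]]. A call has 1 to 12 rows; each row shifts and turns the commanded pose from where the row before left it; what a row does not reach is not made up. The controller multiplies each number of a shift by 0.2 m and each number of a turn by pi/2 rad. A row lasts 1/10 s, in which the tool goes at most 50 mm and 8.59 degrees, less where a joint would pass 70% of its speed; a pose out of reach is approached as far as the arm can. A call with a number of a shift or a turn outside -1 to 1 is refused whole. A call with a gripper value outside its range is refused whole. The fingers move at their own pace and stop on an object; "grip_force" is the grip in N (left out, the last holds). Time passes only in rows, so rows that do not move let the fingers close. It gives the time, the measured TCP pose, the force, the opening and the grip force at its end, in the units of the state.
- env.state(): the state, without advancing time (a new reading comes with each control period).
- optics.grab_frame(name): name is "scene" or "top"; returns (picture, depth): 384x512x3 uint8, red, green, blue; 384x512 float32, mm along the optical axis (not along the pixel's ray), 0 where there is no reading.
- optics.camera_info(name): a dict with "camera_matrix" (3x3 intrinsics, pixels), "R" (3x3) and "t" (3): a world point X has camera coordinates R X + t. Camera axes: x right, y down, z forward; pixel columns grow to the right and rows downward; lengths in mm; the calibration is good to about 2 mm. A picture is of the moment at which its call begins. camera_info takes no time and is no camera call.
- env.job_done(): hands the job in; it is judged then, once.
Trained networks look in the newest picture that a camera, given by its name, has taken for a name from the list of things; names that differ only in an ending like _2 or _b are one class to them, and where a whole thing is asked for, a point or a joint stands for the part that bears it (a point fixed in the world has none). Each returns a list of dicts, best first, with "conf" (0 to 1); they miss things now and then, are a little off and sometimes report something else, mostly with a low value. They report only what shows in the picture. A call takes as long as a camera call.
- optics.silhouettes(camera, name): "mask" (384x512 bool, what is visible of it) and "at" ([column, row] in pixels, amid what is visible of it).
- optics.place_of(camera, name): "at" ([column, row] in pixels: a listed point, or the origin of a listed thing).
The state is a dict: "time_s": time; "qpos": joint angles; "qvel": joint speeds; "effort": joint torques, N m; "ee_pos": TCP position; "ee_rot": TCP orientation; "force": force on the tool from outside, world axes, zero at the start; "torque": the same for the moment, N m; "gripper_width": finger opening in mm; "gripper_force": force on a finger pad.
Only numpy, scipy, OpenCV 4.12 (cv2) and the standard library are available. Lean on these libraries where they do the work, as an engineer would, in place of code of your own. Each camera call takes 0.05 s, during which the arm holds its last target. There are 200 camera calls.

### The job

One of the two wedges that clamp the tube racks on the mixer still stands out. Pick up the mallet and, with its head and not with the gripper, tap that wedge in along its guide, drawing the mallet clearly back between taps, until it is fully home and a last tap no longer moves it. Then lay the mallet flat on the bench, without dropping it, and let go.

Things in the scene. Friction and masses are not known exactly. Their poses are not given: they have to be found in the camera images.
- mallet_grip (a point): Mallet lying flat, 0.32 kg: flat-sided pale wooden handle 24 mm wide, 26 mm high, round end cap 44 mm across, cylindrical aluminium head with white faces. This point: centre of the handle near the balance, best grip, 22 mm above the bench; the handle runs from 30 mm ahead (the head) to 135 mm behind. x along the handle to the head, y along the head, z up. A wrench and a brush lie near.
- mallet_head (a point): Centre of the mallet's head, 50 mm from mallet_grip along its x; axes as for mallet_grip. The head is a cylinder along y, 90 mm long and 44 mm across; the two striking faces, flat and alike, are 45 mm from this point along +y and -y. It is 22 mm above the bench while the mallet lies flat.
- wedge_face (a point): Centre of the struck face of the steel wedge that stands out of the mixer (white box 240x200 mm, 60 mm high, two bays with purple-capped tubes 107 mm above it, beyond the wedge's head). Head 36 mm wide and high, 18 mm thick, this point about 83 mm above the bench. y: level, the way it is driven; x across; z up. The other bay's wedge is already home; a loose spare lies on the bench, not needed.
- wedge (a joint): How far the wedge is driven in, in m: 0 to 0.015 at the start, 0.055 when home against a hard stop, its head resting on the end of its guide rail and its struck face level with that of the other bay's wedge. It resists with about 5 N, rising to about 7 N near home, and stays where it is left.

How it is judged (in metres and radians):
On the way, in this order (a step that is already met when the one before it is completed fails the run):
1. the wedge has been tapped inwards with the mallet (at least 22 mm in) (value of joint wedge above 0.022 m and distance between mallet_head and wedge_face below 0.06 m).
2. the mallet has been drawn back, its face some 15 mm or more clear of the wedge (distance between mallet_head and wedge_face above 0.062 m), for 0.05 s.
3. the wedge is home (within 5 mm of its stop) and the mallet strikes it there with more than 2 N (value of joint wedge above 0.05 m and contact force between mallet and wedge above 2 N).
4. the mallet is lowered to within about 25 mm of the bench while still held (height (world z) of each of mallet_grip, mallet_head below 0.047 m and contact force between the fingers and mallet above 1 N).
At the end, for the whole second after the job is handed in: The wedge is within 5 mm of its stop (joint above 0.050) and the mallet lies released and at rest flat on the bench (handle and head centres less than 35 mm above it) (value of joint wedge above 0.05 m and height (world z) of each of mallet_grip, mallet_head below 0.035 m and linear speed of mallet below 0.03 m/s); the robot touches nothing.
It fails at once if the gripper or arm pushes the wedge (contact force between any of the fingers, the arm and wedge above 2 N).
It also fails if it takes over 48 s, if anything falls off the work surface, if the arm or the gripper's body presses on something with over 40 N, if the wrist force passes 120 N, or if a joint passes its speed limit or range.

## Working session

There is one attempt and no reset: what is moved stays moved. The work goes in short steps, Python scripts to look and compute and a tool call to move; the robot and the scene stay as the last step left them, time stands still between calls to the robot, and variables do not carry over. Pictures are saved under pics/ and viewed, at most 10 in all, crops included, and the job is handed in when it is done.

Besides the shell and the picture viewer there is one more tool, called after ">>>" as name(argument=value, ...) on one line, values as JSON. send_rows: Moves the arm, as the interface text tells. Its arguments: {"type":"object","properties":{"targets":{"type":"array"},"grip_force":{"type":"number"}},"required":["targets"]}

```bash
mkdir -p pics
cat > h.py <<'E'
import numpy as np, cv2
from workcell import env, optics
def ray(cam,px):
    c=optics.camera_info(cam);K=np.array(c["camera_matrix"]);R=np.array(c["R"]);t=np.array(c["t"]).ravel()
    return -R.T@t, R.T@np.linalg.inv(K)@np.array([px[0],px[1],1.])
def at_depth(cam,px,d):
    o,r=ray(cam,px); return o+r*d
def at_z(cam,px,z):
    o,r=ray(cam,px); return o+r*(z-o[2])/r[2]
def proj(cam,X):
    c=optics.camera_info(cam);p=np.array(c["camera_matrix"])@(np.array(c["R"])@np.array(X,float)+np.array(c["t"]).ravel());return p[:2]/p[2]
def tri(p1,p2):
    A=[];b=[]
    for cam,px in (("scene",p1),("top",p2)):
        o,r=ray(cam,px);r/=np.linalg.norm(r);P=np.eye(3)-np.outer(r,r);A.append(P);b.append(P@o)
    A=np.vstack(A);b=np.hstack(b);x=np.linalg.lstsq(A,b,rcond=None)[0];return x,np.linalg.norm(A@x-b)
def cloud(cam,d,mask):
    v,u=np.nonzero(mask&(d>0));o,_=ray(cam,(0,0));c=optics.camera_info(cam)
    D=np.linalg.inv(np.array(c["camera_matrix"]))@np.vstack([u,v,np.ones_like(u)])*d[v,u]
    return (np.array(c["R"]).T@D).T+o
E
cat > a.py <<'E'
from h import *
np.set_printoptions(precision=1,suppress=True)
for cam in("scene","top"):
    im,d=optics.grab_frame(cam);cv2.imwrite(f"pics/{cam}1.png",im[:,:,::-1]);np.save(f"{cam}_d.npy",d)
    print(cam,ray(cam,(256,192)))
    for n in("mallet_grip","mallet_head","wedge_face"):
        print(n,[(np.array(x["at"]),round(x["conf"],2)) for x in optics.place_of(cam,n)])
    for n in("mallet_head","wedge"):
        for x in optics.silhouettes(cam,n)[:3]:
            P=cloud(cam,d,x["mask"]);print("sil",n,x["at"],round(x["conf"],2),x["mask"].sum(),P.mean(0),P.min(0),P.max(0))
E
python3 a.py
```

```text
scene (array([1079.9, -188.6,  493.1]), array([-0.8,  0. , -0.6]))
mallet_grip [(array([152.6, 199.8]), 0.89)]
mallet_head [(array([144.8, 219.1]), 0.64)]
wedge_face [(array([296.8, 170.6]), 0.76)]
sil mallet_head [154.2, 211.4] 0.59 1803 [ 498.1 -377.7   30.8] [ 335.6 -431.4   -1.5] [ 563.2 -339.2   44.6]
sil wedge [315.0, 167.4] 0.75 887 [485.  -41.2  87.4] [306.5 -79.4  -2.4] [496.7  11.8 102.3]
sil wedge [152.6, 210.5] 0.73 1811 [ 497.  -378.4   31.4] [ 335.6 -432.7   -1.7] [ 563.2 -339.8   44.6]
top (array([ 484.6, -209.7, 1012. ]), array([ 0.1,  0. , -1. ]))
mallet_grip []
mallet_head [(array([342.9, 203.9]), 0.67)]
wedge_face [(array([187.1, 230.4]), 0.78)]
sil mallet_head [342.2, 222.7] 0.97 2240 [ 475.2 -379.2   35. ] [ 351.2 -441.1   -4.1] [ 561.7 -340.5   47.8]
sil wedge [155.5, 234.2] 0.76 1101 [477.5 -14.3  92.5] [453.9 -79.9  -4.2] [494.7  87.7 104. ]
```

View pics/scene1.png

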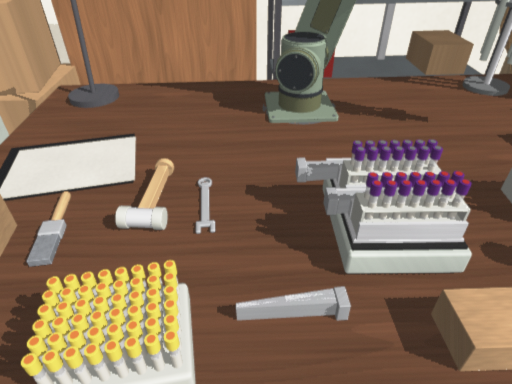

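View pics/top1.png

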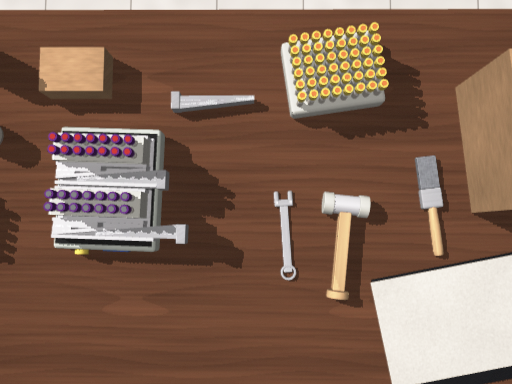

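```bash
cat > b.py <<'E'
from h import *
np.set_printoptions(precision=1,suppress=True)
print("head",tri((144.8,219.1),(342.9,203.9)),"face",tri((296.8,170.6),(187.1,230.4)))
print("grip z22 scene",at_z("scene",(152.6,199.8),22))
d=np.load("top_d.npy")
M=[x for x in optics.silhouettes("top","mallet_head")][0]["mask"]
P=cloud("top",d,M)
for lo,hi in((15,32),(36,60)):
    Q=P[(P[:,2]>lo)&(P[:,2]<hi)];r=cv2.minAreaRect(Q[:,:2].astype(np.float32));print(lo,hi,len(Q),np.median(Q,0),r)
M=optics.silhouettes("top","wedge")[0]["mask"]
P=cloud("top",d,M);Q=P[P[:,2]>75]
print("wedge top",len(Q),np.median(Q,0),cv2.minAreaRect(Q[:,:2].astype(np.float32)))
for y in range(-90,100,10):
    S=Q[(Q[:,1]>=y)&(Q[:,1]<y+10)]
    if len(S):print(y,len(S),S[:,0].min(),S[:,0].max(),np.median(S[:,2]))
E
python3 b.py
```

```text
head (array([ 536.3, -381.8,   17.6]), np.float64(1.5939186084880053)) face (array([482. , -79.3,  84.9]), np.float64(1.2165128622676658))
grip z22 scene [ 481.5 -374.2   22. ]
15 32 323 [ 484.4 -369.1   29.6] ((457.49810791015625, -385.46282958984375), (206.4037322998047, 87.2280502319336), 1.2011401653289795)
36 60 991 [ 527.4 -377.7   39.7] ((451.5806884765625, -378.62347412109375), (90.42767333984375, 201.94471740722656), 84.57278442382812)
wedge top 1027 [477.  -18.6  97.8] ((477.0492858886719, 3.9723968505859375), (167.4768829345703, 33.61725616455078), 88.76300811767578)
-80 128 458.45850962523593 492.07174693229786 99.59928185498751
-70 95 458.7727108674838 491.83321245219895 100.17304594600921
-60 79 467.7969341373525 491.79952513085976 97.36544560714742
-50 68 467.7468668349047 489.90940684492796 96.85590351589252
-40 70 467.65174729499876 489.8341448968928 97.59447311673432
-30 65 467.6102441999275 489.78057366989486 97.04245306552241
-20 56 469.37952053128043 487.8642222081764 97.56614862416939
-10 62 469.33367882526306 487.8091424790032 97.38279598555658
0 56 469.2122166159729 487.80153941082614 96.89998826876763
10 54 469.15470066200436 485.8490778390963 97.67746569319678
20 49 469.17898115025264 485.77815639542837 96.83734639106308
30 43 469.1319043364208 483.8786427739511 97.22257432592642
40 47 469.0355953626357 483.824632484466 97.82867705235435
50 50 468.9980085540477 483.7585375887284 97.8741107027625
60 45 468.9255038284758 483.70345277702086 97.6802289690072
70 40 468.8978037953204 481.80253144422994 98.06389355136122
80 20 472.4708460419626 479.89820595343554 97.20918247451715
```

The scene picture shows the mallet with its head at (145,218) and the wrench at (205,205). The wedge that stands out has its face at (300,171). In the top picture the mallet head is at (346,205) and its handle end at (338,295). The wedge face is at (187,233), and the home wedge's face is at (167,180).

```bash
cat > c.py <<'E'
from h import *
np.set_printoptions(precision=2,suppress=True)
d=np.load("top_d.npy")
P=cloud("top",d,np.ones_like(d,bool))
B=lambda x0,x1,y0,y1,z0,z1:P[(P[:,0]>x0)&(P[:,0]<x1)&(P[:,1]>y0)&(P[:,1]<y1)&(P[:,2]>z0)&(P[:,2]<z1)]
H=B(375,495,-400,-340,26,45)
X=[];Y=[]
for x in range(375,495,10):
    S=H[(H[:,0]>=x)&(H[:,0]<x+10)]
    if len(S):X.append(x+5);Y.append((S[:,1].min()+S[:,1].max())/2)
p=np.polyfit(X,Y,1);print("handle y at 482",np.polyval(p,482),"yaw",np.degrees(np.arctan(p[0])),np.round(Y,0),"ztop",np.median(H[:,2]))
D=B(503,580,-450,-310,15,60);print("head",cv2.minAreaRect(D[:,:2].astype(np.float32)),np.percentile(D[:,2],95))
r=D[D[:,2]>38];q=np.polyfit(r[:,1],r[:,0],1);print("head ridge slope deg",np.degrees(np.arctan(q[0])),r.mean(0))
C=B(330,380,-420,-320,15,60);print("cap",C.min(0),C.max(0))
for n,x0,x1 in(("wedge",455,496),("other",560,610)):
    W=B(x0,x1,-100,100,85,115)
    f=W[W[:,1]<W[:,1].min()+18];print(n,f.min(0),f.max(0))
W=B(455,500,-58,80,85,115);
lo=[];ys=range(-50,80,10)
for y in ys:
    S=W[(W[:,1]>=y)&(W[:,1]<y+10)];lo.append((S[:,0].min(),S[:,0].max()))
lo=np.array(lo);print("edges deg",[np.degrees(np.arctan(np.polyfit(ys,lo[:,i],1)[0])) for i in(0,1)])
for y in range(-60,80,20):
    S=B(370,470,y,y+20,5,250);print("obst y",y,S[:,0].min() if len(S) else None,S[:,2].max() if len(S) else None)
T=B(480,520,-60,200,110,250);print("tubes",T.min(0),T.max(0))
s=env.state();print({k:s[k] for k in("time_s","ee_pos","ee_rot","force")})
E
python3 c.py
```

```text
handle y at 482 -380.90581347758916 yaw -5.542673414832047 [-371. -371. -373. -373. -375. -376. -377. -378. -379. -380. -380. -382.] ztop 34.5824772737667
head ((529.57568359375, -386.3451843261719), (90.95433044433594, 53.77090835571289), 84.0163345336914) 44.0088326538871
head ridge slope deg 4.588824549702675 [ 534.22 -386.61   41.19]
cap [ 350.58 -390.85   15.77] [ 379.83 -347.16   47.38]
wedge [458.77 -79.91  85.23] [491.94 -61.91 104.05]
other [560.05 -41.59  85.18] [594.01 -24.23 104.04]
edges deg [np.float64(-0.84448757904434), np.float64(5.04358271005155)]
obst y -60 467.7468668349047 98.98766183114674
obst y -40 429.7346878427457 101.43494758365841
obst y -20 440.6190974359863 101.87448072618974
obst y 0 441.36920199602247 102.58604308646579
obst y 20 441.20539982931354 102.50018844907902
obst y 40 440.36673439680925 102.08983840000985
obst y 60 440.67435017687063 102.91417167637462
tubes [505.42   0.64 110.55] [519.99 167.62 170.62]
{'time_s': 0.7, 'ee_pos': array([200.85, 538.82, 214.  ]), 'ee_rot': array([179.99,   0.  , 159.56]), 'force': array([-0.08, -0.92,  0.81])}
```

>>> send_rows(targets=[[[0, 0, -0.0764, 0.0588, -0.192, 0, -1], [0, 0, -0.0764, 0.0588, -0.192, 0, -1], [0, 0, -0.0764, 0.0588, -0.192, 0, -1], [0, 0, -0.0764, 0.0588, -0.192, 0, -1], [0, 0, -0.0764, 0.0588, -0.192, 0, -1], [0, 0, -0.0764, 0.0588, -0.192, 0, -1], [0, 0, -0.0764, 0.0588, -0.192, 0, -1], [0, 0, -0.0764, 0.0588, -0.192, 0, -1], [0, 0, -0.0764, 0.0588, -0.192, 0, -1], [0, 0, -0.0764, 0.0588, -0.192, 0, -1], [0, 0, -0.0764, 0.0588, -0.192, 0, -1], [0, 0, -0.0764, 0.0588, -0.192, 0, -1]]], grip_force=50)

```text
time_s: 1.9
ee_pos: [342.2, 76.5, 214.3]
ee_rot: [179.9, -0.0, 76.8]
force: [0.6, 0.2, 0.1]
gripper_width: 90.9
gripper_force: 0.0
```

>>> send_rows(targets=[[[0, 0, -0.0764, 0.0588, -0.192, 0, -1], [0, 0, -0.0764, 0.0588, -0.192, 0, -1], [0, 0, -0.0764, 0.0588, -0.192, 0, -1], [0, 0, -0.0764, 0.0588, -0.192, 0, -1], [0, 0, -0.0764, 0.0588, -0.192, 0, -1], [0, 0, -0.0764, 0.0588, -0.192, 0, -1], [0, 0, -0.0764, 0.0588, -0.192, 0, -1], [0, 0, -0.0764, 0.0588, -0.192, 0, -1], [0, 0, -0.0764, 0.0588, -0.192, 0, -1], [0, 0, -0.0764, 0.0588, -0.192, 0, -1], [0, 0, -0.0764, 0.0588, -0.192, 0, -1], [0, 0, 0, 0, 0, 0, -1]]])

```text
time_s: 3.1
ee_pos: [472.4, -348.8, 213.2]
ee_rot: [179.9, -0.0, 1.1]
force: [-0.4, 1.0, -0.8]
gripper_width: 90.9
gripper_force: 0.0
```

>>> send_rows(targets=[[[0, 0, -0.037, 0.027, -0.082, -0.05, -1], [0, 0, -0.037, 0.026, -0.082, -0.15, -1], [0, 0, 0, 0, 0, -0.2, -1], [0, 0, 0, 0, 0, -0.2, -1], [0, 0, 0, 0, 0, -0.15, -1], [0, 0, 0, 0, 0, 0, -1], [0, 0, 0, 0, 0, 0, -1]]])

```text
time_s: 3.8
ee_pos: [482.2, -376.9, 64.6]
ee_rot: [-180.0, -0.0, -5.2]
force: [0.7, -1.5, 0.6]
gripper_width: 91.1
gripper_force: 0.0
```

```bash
cat > pic.py <<'E'
import sys
from h import *
for cam,n in zip(sys.argv[1::2],sys.argv[2::2]):
    im,d=optics.grab_frame(cam);cv2.imwrite(f"pics/{n}.png",cv2.resize(im[:,:,::-1],(768,576)))
E
python3 pic.py scene pre
```

```text
(no output)
```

View pics/pre.png

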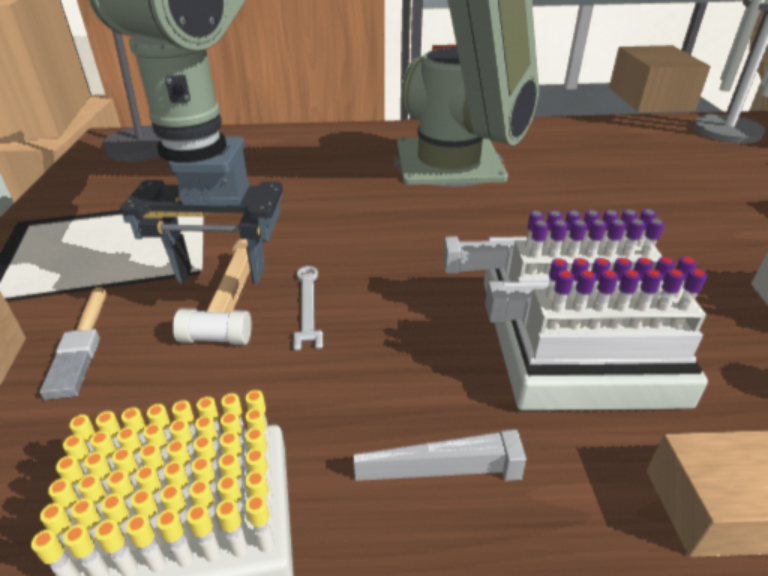

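The open fingers straddle the handle, at about (180,255) and (258,255), just behind the head. Next I'll lower the tool and close.

>>> send_rows(targets=[[[0, 0, -0.003, 0.004, -0.022, -0.09, -1], [0, 0, 0, 0, 0, -0.1, -1], [0, 0, 0, 0, 0, -0.097, -1], [0, 0, 0, 0, 0, 0, -1], [0, 0, 0, 0, 0, 0, 0], [0, 0, 0, 0, 0, 0, 1], [0, 0, 0, 0, 0, 0, 1], [0, 0, 0, 0, 0, 0, 1], [0, 0, 0, 0, 0, 0, 1], [0, 0, 0, 0, 0, 0, 1]]], grip_force=55)

```text
time_s: 4.85
ee_pos: [482.8, -381.6, 6.8]
ee_rot: [180.0, -0.0, -5.5]
force: [-0.2, 0.8, 0.6]
gripper_width: 46.1
gripper_force: 0.0
```

>>> send_rows(targets=[[[0, 0, 0, 0, 0, 0, 1], [0, 0, 0, 0, 0, 0, 1], [0, 0, 0, 0, 0, 0, 1], [0, 0, 0, 0, 0, 0, 1], [0, 0, 0, 0, 0, 0, 1], [0, 0, 0, 0, 0, 0, 1]]])

```text
time_s: 5.45
ee_pos: [482.6, -381.4, 6.5]
ee_rot: [-180.0, 0.0, -5.5]
force: [0.0, 0.5, 0.6]
gripper_width: 23.5
gripper_force: 55.0
```

>>> send_rows(targets=[[[0, 0, 0, 0, 0, 0.05, 1], [0, 0, 0, 0, 0, 0.13, 1], [0, 0, 0, 0, 0, 0.13, 1], [0, 0, 0.0076, -0.0356, 0.125, 0, 1], [0, 0, 0.0076, -0.0356, 0.125, 0, 1], [0, 0, 0.0076, -0.0356, 0.125, 0, 1], [0, 0, 0.0076, -0.0356, 0.125, 0, 1], [0, 0, 0.0076, -0.0356, 0.125, 0, 1], [0, 0, 0.0076, -0.0356, 0.125, 0, 1], [0, 0, 0.0076, -0.0356, 0.125, 0, 1], [0, 0, 0.0076, -0.0356, 0.125, 0, 1], [0, 0, 0, 0, 0, 0, 1]]])

```text
time_s: 6.65
ee_pos: [423.6, -178.9, 68.6]
ee_rot: [-179.9, 0.2, 0.1]
force: [-0.0, -0.5, -4.2]
gripper_width: 23.6
gripper_force: 55.0
```

>>> send_rows(targets=[[[0, 0, 0, 0, 0, 0, 1], [0, 0, 0, 0, 0, 0, 1]]])

```text
time_s: 6.85
ee_pos: [426.6, -182.5, 69.0]
ee_rot: [179.9, -0.1, -0.1]
force: [-0.3, -0.4, -3.6]
gripper_width: 23.5
gripper_force: 55.0
```

```bash
cat > m.py <<'E'
from h import *
import sys
np.set_printoptions(precision=2,suppress=True)
pts={}
for cam in("scene","top"):
    im,d=optics.grab_frame(cam);cv2.imwrite(f"pics/{sys.argv[1]}_{cam}.png",cv2.resize(im[:,:,::-1],(768,576)))
    for n in("mallet_head","wedge_face"):
        r=optics.place_of(cam,n);
        if r: pts[cam,n]=r[0]["at"];print(cam,n,r[0]["at"],round(r[0]["conf"],2))
    if cam=="top":P=cloud(cam,d,np.ones_like(d,bool))
for n in("mallet_head","wedge_face"):
    if ("scene",n) in pts and ("top",n) in pts: print(n,*tri(pts["scene",n],pts["top",n]))
e=env.state();T=np.array(e["ee_pos"]);print(T,e["ee_rot"],e["force"])
B=lambda x0,x1,y0,y1,z0,z1:P[(P[:,0]>x0)&(P[:,0]<x1)&(P[:,1]>y0)&(P[:,1]<y1)&(P[:,2]>z0)&(P[:,2]<z1)]
D=B(T[0]+25,T[0]+80,T[1]-60,T[1]+47,70,115)
print("head rect",D.min(0),D.max(0),cv2.minAreaRect(D[:,:2].astype(np.float32)),np.percentile(D[:,2],98))
W=B(456,496,T[1]+47,60,90,115);print("wedge front y",np.sort(W[:,1])[:5],"other",np.sort(B(565,590,-70,0,92,115)[:,1])[:3])
E
python3 m.py s1
```

```text
scene mallet_head [246.3, 174.2] 0.92
top mallet_head [244.0, 230.6] 0.59
top wedge_face [185.6, 231.9] 0.77
mallet_head [ 482.19 -182.55   79.92] 5.62258318854998
[ 425.81 -182.02   68.48] [180.     0.01  -0.09] [ 0.    0.08 -3.29]
head rect [ 457.62 -227.77   82.35] [ 500.35 -138.75  109.75] ((478.7694396972656, -183.24850463867188), (42.76433181762695, 88.82675170898438), 0.294370174407959) 107.3256242996376
wedge front y [-79.53 -79.49 -79.48 -79.43 -79.41] other [-41.13 -41.12 -41.06]
```

View pics/s1_scene.png

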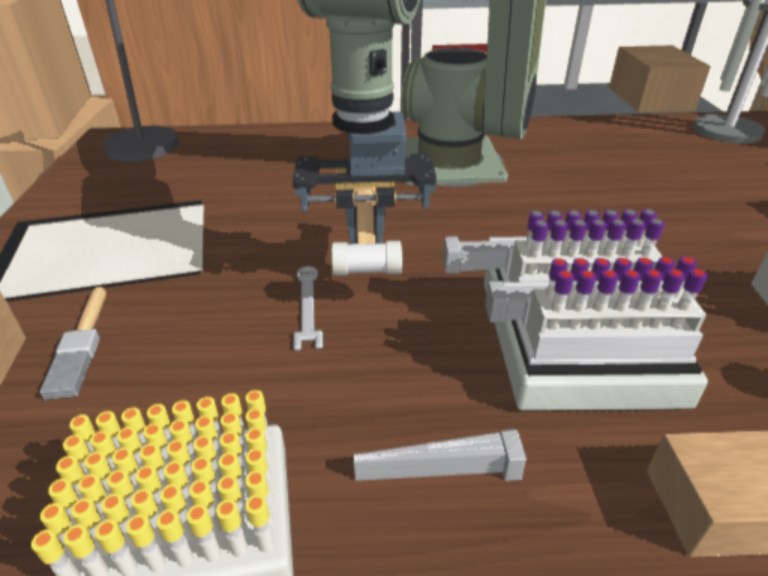

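The mallet is held level, with its head at (367,257) facing the wedge face at (452,254). I'll correct its position and give the first tap, then draw back.

>>> send_rows(targets=[[[0, 0, 0, -0.016, 0.12, -0.005, 1], [0, 0, 0, 0, 0.1, 0, 1], [0, 0, 0, 0, 0.07, 0, 1], [0, 0, 0, 0, 0.06, 0, 1], [0, 0, 0, 0, 0.05, 0, 1], [0, 0, 0, 0, 0, 0, 1], [0, 0, 0, 0, 0, 0, 1]]])

```text
time_s: 7.85
ee_pos: [422.8, -101.7, 67.6]
ee_rot: [-180.0, -0.0, -0.0]
force: [0.6, 0.0, -3.0]
gripper_width: 23.5
gripper_force: 55.0
```

>>> send_rows(targets=[[[0, 0, 0, 0, -0.08, 0, 1], [0, 0, 0, 0, -0.12, 0, 1], [0, 0, 0, 0, 0, 0, 1], [0, 0, 0, 0, 0, 0, 1]]])

```text
time_s: 8.25
ee_pos: [422.4, -141.8, 67.5]
ee_rot: [-180.0, 0.0, -0.1]
force: [0.5, 0.2, -3.1]
gripper_width: 24.2
gripper_force: 55.0
```

```bash
python3 m.py s2
```

```text
scene mallet_head [268.9, 172.0] 0.58
scene wedge_face [307.1, 169.1] 0.72
top mallet_head [219.9, 233.8] 0.97
mallet_head [ 476.09 -137.21   79.34] 5.703498949167633
[ 422.5  -141.13   67.57] [-179.99    0.01   -0.01] [ 0.36 -0.32 -3.32]
head rect [ 453.56 -187.04   82.03] [496.37 -96.79 107.34] ((474.8715515136719, -141.8998565673828), (42.80628204345703, 90.1854248046875), 0.13340821862220764) 105.56027402543278
wedge front y [-57.99 -57.6  -57.37 -57.35 -57.31] other [-41.33 -41.17 -41.15]
```

>>> send_rows(targets=[[[0, 0, 0, 0, 0.1, 0, 1], [0, 0, 0, 0, 0.06, 0, 1], [0, 0, 0, 0, 0.05, 0, 1], [0, 0, 0, 0, 0.045, 0, 1], [0, 0, 0, 0, 0, 0, 1], [0, 0, 0, 0, 0, 0, 1]]])

```text
time_s: 9.15
ee_pos: [422.7, -90.4, 67.6]
ee_rot: [180.0, -0.0, -0.0]
force: [1.0, 0.0, -3.5]
gripper_width: 23.5
gripper_force: 55.0
```

>>> send_rows(targets=[[[0, 0, 0, 0, -0.08, 0, 1], [0, 0, 0, 0, -0.1, 0, 1], [0, 0, 0, 0, 0, 0, 1], [0, 0, 0, 0, 0, 0, 1]]])

```text
time_s: 9.55
ee_pos: [422.4, -126.5, 67.5]
ee_rot: [-180.0, 0.0, -0.1]
force: [-0.2, 0.1, -3.0]
gripper_width: 23.6
gripper_force: 55.0
```

```bash
python3 m.py s3
```

```text
scene mallet_head [273.1, 171.2] 0.77
scene wedge_face [314.9, 167.9] 0.85
top mallet_head [211.4, 234.2] 0.77
top wedge_face [167.7, 233.5] 0.9
mallet_head [ 475.11 -125.03   80.46] 0.466167473226575
wedge_face [476.1  -42.77  86.01] 1.7638866729747362
[ 422.49 -126.13   67.57] [-179.99    0.01   -0.01] [-0.37 -0.   -2.77]
head rect [ 453.44 -171.99   79.93] [496.28 -82.23 108.6 ] ((474.9376220703125, -127.11032104492188), (89.70631408691406, 42.85641860961914), 89.88313293457031) 105.8794926359156
wedge front y [-46.61 -46.59 -46.15 -46.   -45.99] other [-41.22 -41.13 -41.  ]
```

>>> send_rows(targets=[[[0, 0, 0, 0, 0.1, 0, 1], [0, 0, 0, 0, 0.06, 0, 1], [0, 0, 0, 0, 0.02, 0, 1], [0, 0, 0, 0, 0.015, 0, 1], [0, 0, 0, 0, 0.0075, 0, 1]]])

```text
time_s: 10.35
ee_pos: [422.1, -87.2, 67.6]
ee_rot: [179.8, 0.0, 0.0]
force: [-1.6, -6.6, -2.9]
gripper_width: 23.8
gripper_force: 55.0
```

>>> send_rows(targets=[[[0, 0, 0, 0, 0.005, 0, 1]]])

```text
time_s: 10.45
ee_pos: [422.2, -86.4, 67.6]
ee_rot: [179.8, 0.0, -0.0]
force: [-1.7, -6.7, -2.2]
gripper_width: 23.4
gripper_force: 55.0
```

>>> send_rows(targets=[[[0, 0, 0, 0, 0.005, 0, 1], [0, 0, 0, 0, 0, 0, 1]]])

```text
time_s: 10.65
ee_pos: [422.2, -85.4, 67.6]
ee_rot: [179.9, 0.0, -0.0]
force: [-1.1, -6.0, -2.7]
gripper_width: 23.7
gripper_force: 55.0
```

>>> send_rows(targets=[[[0, 0, 0, 0, 0.005, 0, 1], [0, 0, 0, 0, 0, 0, 1]]])

```text
time_s: 10.85
ee_pos: [422.2, -84.5, 67.6]
ee_rot: [179.9, 0.0, -0.0]
force: [-2.8, -6.6, -2.3]
gripper_width: 23.8
gripper_force: 55.0
```

>>> send_rows(targets=[[[0, 0, 0, 0, 0.005, 0, 1], [0, 0, 0, 0, 0, 0, 1]]])

```text
time_s: 11.05
ee_pos: [422.2, -83.5, 67.6]
ee_rot: [179.8, 0.0, -0.0]
force: [-1.4, -7.1, -2.4]
gripper_width: 23.8
gripper_force: 55.0
```

>>> send_rows(targets=[[[0, 0, 0, 0, 0.005, 0, 1], [0, 0, 0, 0, 0, 0, 1]]])

```text
time_s: 11.25
ee_pos: [422.2, -82.5, 67.6]
ee_rot: [179.8, 0.0, -0.0]
force: [-2.8, -7.2, -2.6]
gripper_width: 24.0
gripper_force: 55.0
```

>>> send_rows(targets=[[[0, 0, 0, 0, -0.08, 0, 1], [0, 0, 0, 0, -0.12, 0, 1], [0, 0, 0, 0, 0, 0, 1], [0, 0, 0, 0, 0, 0, 1]]])

```text
time_s: 11.65
ee_pos: [422.5, -121.3, 67.5]
ee_rot: [-180.0, 0.0, -0.1]
force: [-0.3, 0.4, -3.5]
gripper_width: 24.0
gripper_force: 55.0
```

```bash
python3 m.py s4
```

```text
scene mallet_head [276.9, 172.9] 0.87
scene wedge_face [317.8, 166.4] 0.83
top mallet_head [210.2, 233.6] 0.62
top wedge_face [163.0, 233.9] 0.91
mallet_head [ 476.32 -119.91   76.76] 4.004125091972009
wedge_face [475.18 -35.8   88.89] 0.04298132878179328
[ 422.49 -120.64   67.56] [180.     0.01   0.  ] [-0.29  0.09 -3.25]
head rect [ 453.42 -166.55   80.22] [496.23 -76.34 108.22] ((474.841796875, -121.44747161865234), (90.21116638183594, 42.81058883666992), 89.9767074584961) 105.84084275762271
wedge front y [-38.67 -38.61 -38.52 -38.41 -38.33] other [-41.12 -41.1  -41.09]
```

View pics/s4_top.png

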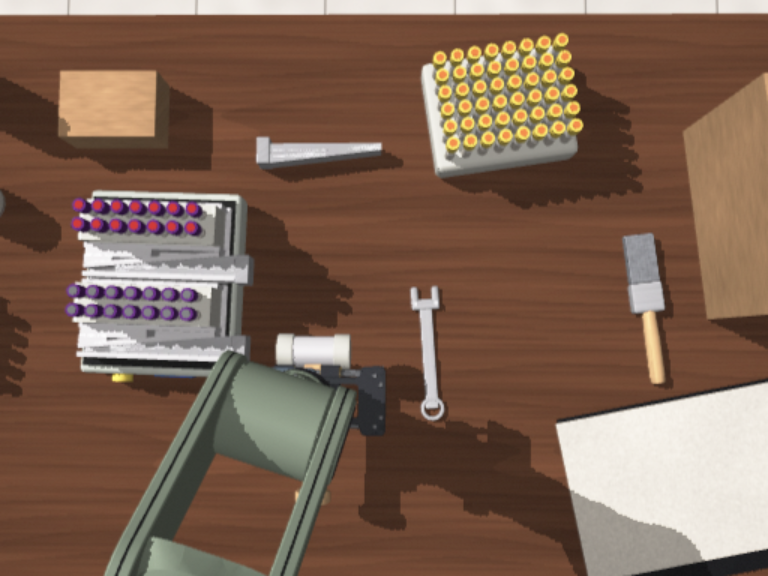

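The wedge's face is at (247,347), about level with the home wedge's at (252,270) given the mixer's slight yaw. I felt no stop yet, so I'll tap again in small steps.

>>> send_rows(targets=[[[0, 0, 0, 0, 0.1, 0, 1], [0, 0, 0, 0, 0.07, 0, 1], [0, 0, 0, 0, 0.02, 0, 1], [0, 0, 0, 0, 0.0075, 0, 1], [0, 0, 0, 0, 0, 0, 1]]])

```text
time_s: 12.45
ee_pos: [422.1, -82.2, 67.6]
ee_rot: [179.9, 0.1, 0.0]
force: [-2.0, -3.0, -3.0]
gripper_width: 24.1
gripper_force: 55.0
```

>>> send_rows(targets=[[[0, 0, 0, 0, 0.005, 0, 1], [0, 0, 0, 0, 0, 0, 1]]])

```text
time_s: 12.65
ee_pos: [422.0, -82.0, 67.6]
ee_rot: [179.9, 0.1, -0.0]
force: [-3.4, -6.1, -2.5]
gripper_width: 23.9
gripper_force: 55.0
```

>>> send_rows(targets=[[[0, 0, 0, 0, 0.005, 0, 1], [0, 0, 0, 0, 0, 0, 1]]])

```text
time_s: 12.85
ee_pos: [422.0, -81.9, 67.7]
ee_rot: [179.8, 0.1, -0.0]
force: [-4.1, -11.9, -2.7]
gripper_width: 23.4
gripper_force: 55.0
```

The force now rises without motion (-82.0 to -81.9 mm at 12 N), which is the stop. I'll draw back, give one last tap, and draw back again.

>>> send_rows(targets=[[[0, 0, 0, 0, -0.08, 0, 1], [0, 0, 0, 0, -0.1, 0, 1], [0, 0, 0, 0, 0, 0, 1], [0, 0, 0, 0, 0, 0, 1], [0, 0, 0, 0, 0.08, 0, 1], [0, 0, 0, 0, 0.07, 0, 1], [0, 0, 0, 0, 0.02, 0, 1], [0, 0, 0, 0, 0.01, 0, 1], [0, 0, 0, 0, 0, 0, 1]]])

```text
time_s: 13.75
ee_pos: [422.1, -81.9, 67.8]
ee_rot: [179.7, 0.0, 0.0]
force: [-2.7, -13.7, -3.0]
gripper_width: 23.6
gripper_force: 55.1
```

>>> send_rows(targets=[[[0, 0, 0, 0, -0.08, 0, 1], [0, 0, 0, 0, -0.12, 0, 1], [0, 0, 0, 0, -0.12, 0, 1], [0, 0, 0, 0, 0, 0, 1], [0, 0, 0, 0, 0, 0, 1]]])

```text
time_s: 14.25
ee_pos: [422.4, -143.4, 67.5]
ee_rot: [-180.0, 0.0, -0.1]
force: [-0.2, 0.9, -2.7]
gripper_width: 23.7
gripper_force: 55.0
```

```bash
python3 m.py s5
```

```text
scene mallet_head [267.5, 173.2] 0.7
scene wedge_face [319.3, 166.7] 0.63
top mallet_head [223.9, 233.6] 0.9
top wedge_face [164.0, 233.1] 0.56
mallet_head [ 476.59 -142.28   76.82] 8.92677277345232
wedge_face [476.96 -35.42  89.06] 3.108170462144553
[ 422.48 -142.95   67.56] [-180.      0.01    0.01] [-0.23  0.76 -2.85]
head rect [ 453.58 -188.68   80.56] [496.39 -98.7  107.57] ((475.14178466796875, -143.73463439941406), (89.96958923339844, 42.808990478515625), 89.79419708251953) 105.58121141193068
wedge front y [-38.2  -38.18 -38.12 -38.1  -37.98] other [-41.21 -41.01 -40.97]
```

>>> send_rows(targets=[[[0, 0, 0, 0, -0.03, -0.05, 1], [0, 0, 0, 0, 0, -0.1, 1], [0, 0, 0, 0, 0, -0.08, 1], [0, 0, 0, 0, 0, -0.04, 1], [0, 0, 0, 0, 0, -0.02, 1], [0, 0, 0, 0, 0, 0, 1], [0, 0, 0, 0, 0, 0, 1]]])

```text
time_s: 15.25
ee_pos: [423.1, -149.8, 9.9]
ee_rot: [180.0, -0.1, -0.0]
force: [0.1, 0.2, -1.3]
gripper_width: 23.6
gripper_force: 55.0
```

>>> send_rows(targets=[[[0, 0, 0, 0, 0, -0.0075, 1], [0, 0, 0, 0, 0, 0, 1], [0, 0, 0, 0, 0, 0, 1]]])

```text
time_s: 15.55
ee_pos: [422.7, -149.6, 8.4]
ee_rot: [180.0, -0.0, -0.0]
force: [0.9, 0.6, -2.8]
gripper_width: 23.7
gripper_force: 55.0
```

>>> send_rows(targets=[[[0, 0, 0, 0, 0, -0.005, 1], [0, 0, 0, 0, 0, 0, 1], [0, 0, 0, 0, 0, 0, 1]]])

```text
time_s: 15.85
ee_pos: [422.5, -149.6, 7.1]
ee_rot: [180.0, -0.0, -0.0]
force: [0.5, -0.0, -2.6]
gripper_width: 23.8
gripper_force: 55.0
```

>>> send_rows(targets=[[[0, 0, 0, 0, 0, -0.004, 1], [0, 0, 0, 0, 0, 0, 1], [0, 0, 0, 0, 0, 0, 1]]])

```text
time_s: 16.15
ee_pos: [422.7, -149.6, 6.5]
ee_rot: [180.0, -0.0, -0.0]
force: [-1.4, -0.3, 0.2]
gripper_width: 23.6
gripper_force: 55.0
```

The bench now bears the weight, so I'll release and then lift clear.

>>> send_rows(targets=[[[0, 0, 0, 0, 0, 0, 0.3], [0, 0, 0, 0, 0, 0, 0], [0, 0, 0, 0, 0, 0, -0.5], [0, 0, 0, 0, 0, 0, -1], [0, 0, 0, 0, 0, 0, -1], [0, 0, 0, 0, 0, 0, -1], [0, 0, 0, 0, 0, 0, -1], [0, 0, 0, 0, 0, 0, -1], [0, 0, 0, 0, 0, 0, -1], [0, 0, 0, 0, 0, 0, -1]]])

```text
time_s: 17.15
ee_pos: [422.6, -149.6, 6.3]
ee_rot: [180.0, -0.0, -0.0]
force: [-0.3, -0.7, -0.2]
gripper_width: 91.0
gripper_force: 0.0
```

>>> send_rows(targets=[[[0, 0, 0, 0, 0, 0.1, -1], [0, 0, 0, 0, 0, 0.2, -1], [0, 0, 0, 0, 0, 0.2, -1], [0, 0, 0, 0, 0, 0.2, -1], [0, 0, 0, 0, 0, 0.15, -1], [0, 0, 0, 0, 0, 0, -1], [0, 0, 0, 0, 0, 0, -1], [0, 0, 0, 0, 0, 0, -1]]])

```text
time_s: 17.95
ee_pos: [421.5, -149.2, 174.9]
ee_rot: [-179.9, 0.2, -0.0]
force: [-0.5, 0.2, -0.1]
gripper_width: 91.5
gripper_force: 0.0
```

```bash
python3 pic.py scene end
```

```text
(no output)
```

View pics/end.png

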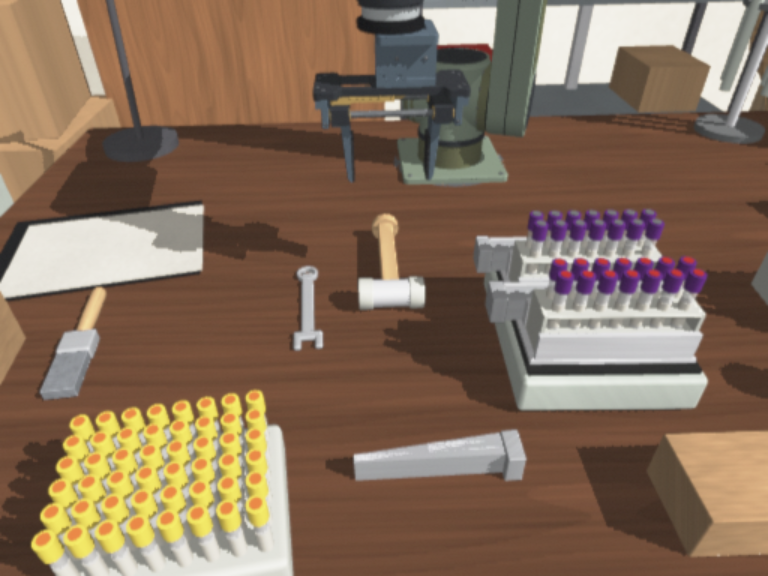

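The mallet lies flat on the bench, head at (391,293). The gripper is open above it, and both wedges are home at (485,255) and (500,300).

```bash
python3 -c "
from workcell import env
print(env.job_done())"
```

```text
the job is handed in; nothing more can be done
None
```

The job is handed in at about 18 s of robot time, with no verdict returned: the wedge was tapped to its stop, a last tap at about 14 N did not move it, and the mallet lies flat on the bench, released.

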